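# Start a leak check on a phone

### The arm

A 6-joint arm with a two-finger parallel gripper is mounted at the origin on the work surface. World frame = base frame: x ahead of the robot, y to its left, z up, the work surface at z = 0. Lengths are in m, angles in rad, forces in N, time in s.
With the tool pointing down it reaches from about 0.4 to 0.925 m from the base axis. Payload 3.4 kg.
Tool frame: the origin (TCP) lies at the very end of the fingers, on their centre line; the grasp point (between the pads) lies 19 mm behind it (manip.grip_point_offset is the distance from the TCP to the grasp point, in m); y points along the fingers, z is the direction in which the jaws open and shut, and the axes are right-handed (so a half turn about y gives the same grasp; the last joint's range is limited). The gripper opens to 85 mm and grips with 20 to 120 N. Pads are 22 mm wide; open, the fingers measure 114 mm over their backs; the gripper's body (76 mm by 85 mm) begins 54 mm behind the grasp point. The pads swing forward as they close: fully open they stand 13 mm farther back than shut.
Start: joints at [1.157, 0.307, 1.506, -0, 1.328, -0.073], TCP at [0.192, 0.542, 0.231] pointing down, gripper open.
Joint ranges: [-3.12, 3.12], [-1.05, 2.28], [0.14, 2.33], [-1.42, 4.57], [0.1, 2.73], [-2.68, 2.68]. Speed limits (rad/s): [2.57, 2.57, 3.14, 3.14, 3.14, 3.14].

### API

Orientations are given as a unit quaternion [x, y, z, w].
In Python, from workcell import manip gives the robot as it stands.
- The arm moves only by the shell command python3 -m creep 'ROWS' [FORCE]. ROWS is text: rows parted by semicolons, each of 7 numbers parted by spaces: the shift along the tool's x, y, z in cm, then the turn, a rotation vector about the tool's x, y, z in degrees, then the finger opening in cm, from 0 to 8.54. A call has exactly 10 rows; each row is the pose to reach, as a shift and turn from the pose commanded when the call began, along the tool's axes at that moment; what a row does not reach only later rows make up. A row lasts 1/12 s, in which the tool goes at most 41.7 mm and 7.16 degrees, less where a joint would pass 70% of its speed; a pose out of reach is approached as far as the arm can. A call with a gripper value outside its range is refused whole. The fingers move at their own pace and stop on an object; FORCE is the grip in N (left out, the last holds). Time passes only in rows, so rows that repeat a pose let the fingers close, or fill a call up. It gives the time, the measured TCP pose, the force and the opening at its end, in the units of the state.
- manip.read_state(): the state, without advancing time (a new reading comes with each control period).
- manip.camera(name): name is "side" or "top" or "wrist"; returns a dict with "img" (480x640x3 uint8, red, green, blue), "fx", "fy", "cx", "cy" (pixels), "k1" (the pictures are not rectified: a ray, as slopes to the right and down, at radius r is drawn at 1 + k1 r^2 times it, then the intrinsics apply), "R" (3x3) and "t" (3): a world point X has camera coordinates R X + t; the wrist camera has in their place "tool_from_camera" (4x4, takes a point from camera to tool coordinates, whose origin is the TCP and whose axes are the tool frame's). Camera axes: x right, y down, z forward; pixel columns grow to the right and rows downward; lengths in m; the calibration is good to about 2 mm. A picture is of the moment at which its call begins: read the wrist's pose just before it. There is no depth.
- manip.hand_in(): hands the job in, once; it reports no verdict.
The state is a dict: "time": time; "qpos": joint angles; "qvel": joint speeds; "effort": joint torques, N m; "eef_pos": TCP position; "orientation": TCP orientation; "ft_force": force on the tool from outside, world axes, zero at the start; "ft_torque": the same for the moment, N m; "opening": finger opening in m.
Only numpy, scipy, OpenCV 4.12 (cv2) and the standard library are available. Lean on these libraries where they do the work, as an engineer would, in place of code of your own. Each camera call takes 0.05 s, during which the arm holds its last target.

### The job

Start a leak check using only your fingertips and picking nothing up: push the tester's phone tray fully home, then switch on the mains block beside the tester by pressing the raised half of its rocker right down. Then push the tester's square key fully down, where it stays, and last press the tester's round key fully down and keep it pressed: the program finishes while still holding the round key down. Keep strictly to this order, do not press the long bar key, and leave the loose things standing around where they are.

Things in the scene. Friction and masses are not known exactly. Their poses are not given: they have to be found in the camera images.
- tester: leak tester: grey console, 180 mm deep (x) x 260 mm wide (y) x 70 mm high, fixed to the table. Origin: centre of its underside on the table; its +x points away from the robot, +y to the left, front at x = -90 mm. Its flat deck (70 mm up) carries three keys in a row from left to right, 70 mm apart, which may be in any order; behind them stands a low black hood (from x = +44 mm back, 32 mm above the deck)
- tray_face (a point): centre of the outer front face of the aluminium plate on the front of the tester's phone tray (plate 170 mm wide, 40 mm high from 12 to 52 mm above the table, 12 mm thick). The tray slides along the tester's x; this point lies 102 mm in front of the tester's centre when the tray is home, farther out when open. This point moves with the tray
- tray (a joint): how far the tray stands out, in m: 0 = fully home against its stop, 0.05 = fully out; starts 0.025 to 0.045 out. Stays where it is left; about 2 N to slide it
- mains: white mains block 150 mm (x) x 75 mm (y) x 45 mm high, fixed to the table left or right of the tester; origin at the centre of its underside, its +x points roughly away from the robot. On its top, nearer its robot end, sits a grey rocker switch; a round socket lies beyond it
- rocker_pad (a point): point on top of the half of the rocker that starts raised (the half away from the robot), near its outer end; moves with the rocker. The rocker is 52 mm long along the block's x and 32 mm wide, made of two flat halves in a shallow V, pivoting about a line along the block's y at block x = -30 mm, 52 mm above the table. At the start this point is about 63 mm above the table and 17 mm beyond the pivot, and about 55 mm above the table and 20 mm beyond the pivot when switched on
- rocker (a joint): rocker angle in rad: 0 = off (far half raised), 0.44 = on (far half down and level, against its stop). Stays where it is left; about 3 N near the outer end turns it
- square_top (a point): centre of the top of the square key, cap 30 x 30 mm, grey, on the tester's deck; 84 mm above the table when up, 78 mm when fully down; moves with the key
- square (a joint): travel of the square key in m: 0 = up, 0.006 = fully down against its stop. It latches: no spring, it stays where it is pushed, and about 3 N moves it
- round_top (a point): centre of the top of the round key, cap 34 mm across, grey, on the tester's deck; 84 mm above the table when up, 78 mm when fully down; moves with the key
- round (a joint): travel of the round key in m: 0 = up, 0.006 = fully down against its stop. It springs back when let go: 1.2 N to start it, 4.8 N fully down
- bar_top (a point): centre of the top of the long narrow bar key, cap 52 mm (along the tester's x) x 14 mm (not to be pressed), grey, on the tester's deck; 84 mm above the table when up, 78 mm when fully down; moves with the key
- bar (a joint): travel of the bar key in m: 0 = up, 0.006 = fully down against its stop. It springs back: 1.2 N to start it, 4.8 N fully down
- tin: small white lidded pot, 34 mm across, 26 mm high, standing on the tester's deck near its front left corner; origin at the centre of its underside; loose, to be left alone
- bin: grey open parts box 110 x 75 x 30 mm on the table, on the other side of the tester from the mains block; origin at the centre of its underside; loose, to be left alone
- tape: roll of tape, 60 mm across, 24 mm high, lying on the table nearer the robot; origin at the centre of its underside; loose, to be left alone
- heatsink: dark finned metal block 40 x 40 x 36 mm on the table nearer the robot; origin at the centre of its underside; loose, to be left alone
- driver: screwdriver 170 mm long lying on the table at the left; origin within it, on the table; loose, to be left alone
- bottle: clear bottle 50 mm across, 120 mm high, standing beyond and beside the tester; origin at the centre of its underside; loose, to be left alone
- jar: amber jar 56 mm across, 70 mm high, standing beyond and beside the tester; origin at the centre of its underside; loose, to be left alone
Mind the look-alikes: they are no part of the job. Leave any pink or yellow look-alike of the mains alone.

How it is judged:
By the outcome, as a careful person would: the job done as asked, in the order asked, and still so for the second after the job is handed in, while the arm keeps its last pose, push and grip.
It also fails if it takes over 51 s, if anything falls off the work surface, if the arm or the gripper's body presses on something with over 40 N, if the wrist force passes 120 N, or if a joint passes its speed limit or range.

## Working session

There is one attempt and no reset: what is moved stays moved. The work goes in short steps, Python scripts to look and compute and a shell command to move; the robot and the scene stay as the last step left them, time stands still between calls to the robot, and variables do not carry over. Pictures are saved under pics/ and viewed, and the job is handed in when it is done.

```bash
ls; mkdir -p pics; python3 - <<'E'
from workcell import manip
import cv2
s=manip.read_state();print(s)
for n in ("side","top","wrist"):
    c=manip.camera(n);cv2.imwrite(f"pics/{n}0.png",c["img"][:,:,::-1]);print({k:v for k,v in c.items() if k!="img"})
E
```

```text
pics
{'time': 0.0, 'qpos': array([ 1.15752010e+00,  3.07598689e-01,  1.50767817e+00, -3.72953598e-06,
        1.32839701e+00, -7.35387435e-02]), 'qvel': array([-0.00053725, -0.00056559, -0.00051463,  0.00056661, -0.00012387,
        0.00012555]), 'effort': array([-1.92969615e-03, -4.57556033e+01, -2.51913750e+01, -2.08547099e-04,
        1.33298524e-02,  3.79067103e-06]), 'eef_pos': array([0.1913766 , 0.54147615, 0.23036452]), 'orientation': array([ 0.69764348, -0.11971423,  0.11936203, -0.69621461]), 'ft_force': array([-0.4755737 , -0.51020129,  0.08886571]), 'ft_torque': array([ 0.00711285, -0.01531917,  0.03472702]), 'opening': 0.08528337791996018}
{'fx': 612.1300155637927, 'fy': 612.1300155637927, 'cx': 318.23912542779453, 'cy': 234.46101011895462, 'k1': 0.04902241397736707, 'R': array([[-0.98835099, -0.1521877 ,  0.00110431],
       [-0.10870987,  0.70087808, -0.70494828],
       [ 0.10651046, -0.69685638, -0.70925785]]), 't': array([0.49703814, 0.14242299, 1.41303383])}
{'fx': 548.3229727157265, 'fy': 548.3229727157265, 'cx': 320.62163143079334, 'cy': 242.90657562774052, 'k1': -0.15488150071696763, 'R': array([[-0.02712457, -0.99949452,  0.01658178],
       [-0.99280904,  0.02500094, -0.11706902],
       [ 0.11659529, -0.01963799, -0.99298534]]), 't': array([-0.02855306,  0.51717037,  1.55941977])}
{'fx': 384.0483834095646, 'fy': 384.0483834095646, 'cx': 318.2470527153305, 'cy': 242.24184737397547, 'k1': -0.07269845547105946, 'tool_from_camera': array([[ 1.02324340e-03,  9.63100756e-01,  2.69139159e-01,
        -6.90055914e-02],
       [-3.04577742e-04, -2.69138988e-01,  9.63101299e-01,
        -1.41835673e-01],
       [ 9.99999430e-01, -1.06746084e-03,  1.79443608e-05,
        -8.53834221e-04],
       [ 0.00000000e+00,  0.00000000e+00,  0.00000000e+00,
         1.00000000e+00]])}
```

View pics/top0.png

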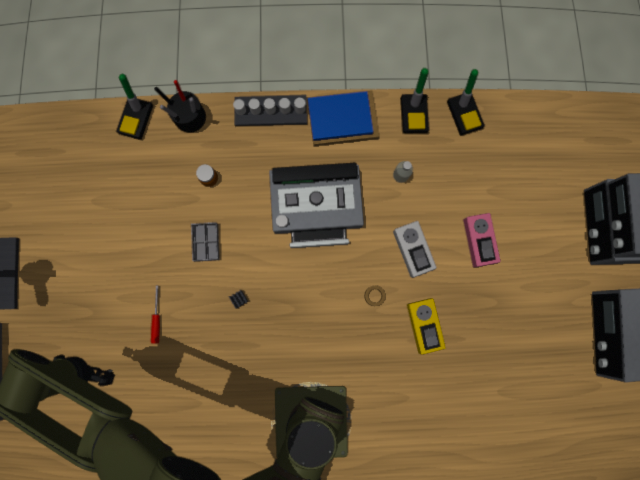

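View pics/side0.png

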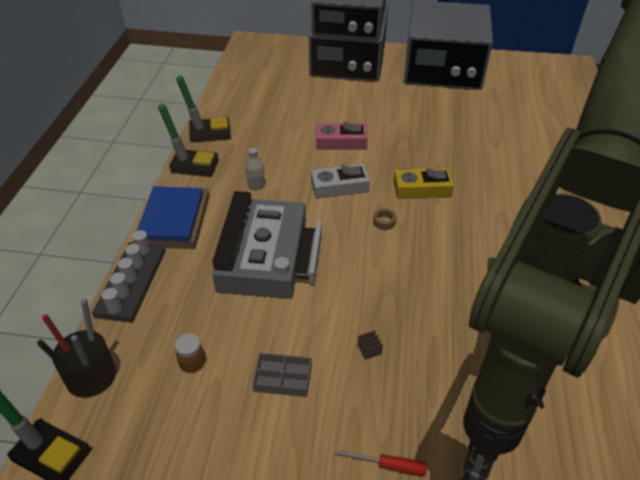

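The top view shows the tester at about (317,198), with square (292,199), round (316,198) and bar (340,197) from left to right, and the tin at (282,221). The tray is open at (320,240). The white mains is at (414,249), with pink and yellow decoys nearby. I'll enlarge both views.

```bash
python3 - <<'E'
import cv2
a=cv2.imread("pics/top0.png")
cv2.imwrite("pics/topA.png",cv2.resize(a[155:255,255:375],None,fx=6,fy=6,interpolation=cv2.INTER_CUBIC))
cv2.imwrite("pics/topB.png",cv2.resize(a[210:285,385:450],None,fx=8,fy=8,interpolation=cv2.INTER_CUBIC))
a=cv2.imread("pics/side0.png")
cv2.imwrite("pics/sideA.png",cv2.resize(a[155:305,205:380],None,fx=4,fy=4,interpolation=cv2.INTER_CUBIC))
E
```

```text
(no output)
```

View pics/topA.png

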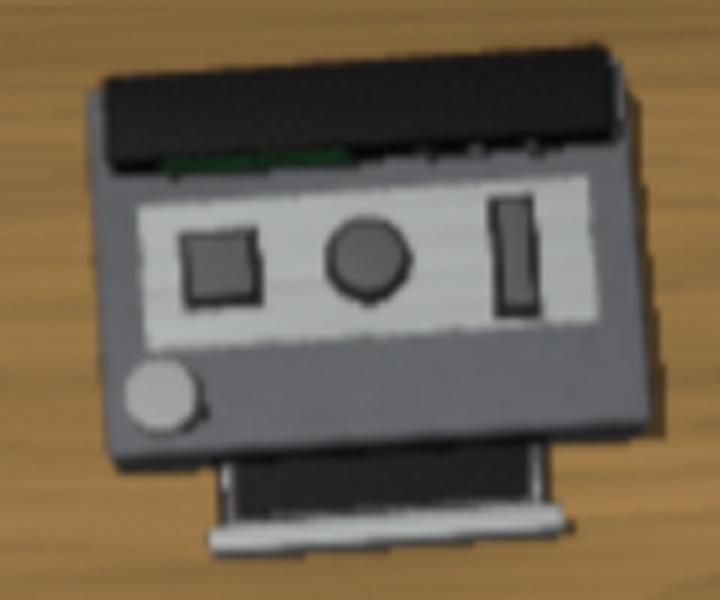

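View pics/topB.png

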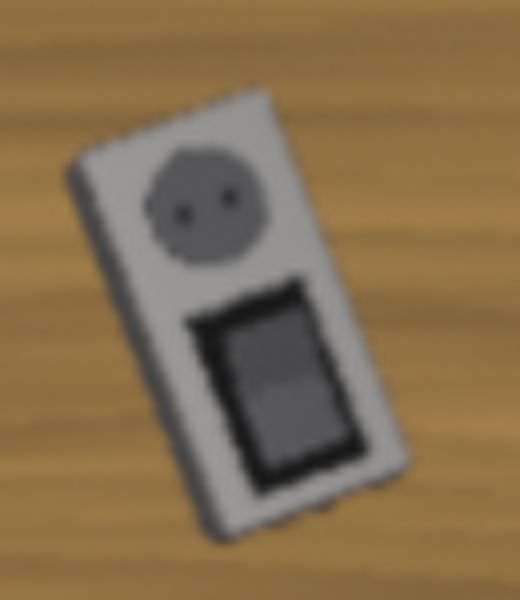

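View pics/sideA.png

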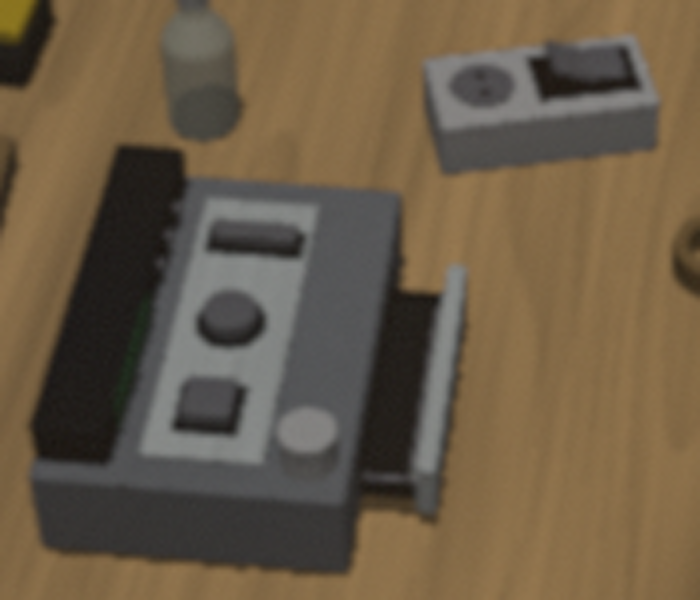

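```bash
cat > h.py <<'E'
import numpy as np,cv2,pickle
from workcell import manip
from scipy.spatial.transform import Rotation as Ro
def ray(c,u,v):
    K=np.array([[c["fx"],0,c["cx"]],[0,c["fy"],c["cy"]],[0,0,1]])
    p=cv2.undistortPoints(np.array([[[u,v]]],float),K,np.array([c["k1"],0,0,0]))[0,0]
    return np.array([p[0],p[1],1])
def at(c,u,v,z):
    d=c["R"].T@ray(c,u,v);C=-c["R"].T@c["t"]
    return C+d*(z-C[2])/d[2]
def wristcam(s,c):
    T=c["tool_from_camera"];Rw=Ro.from_quat(s["orientation"]).as_matrix()
    R=(Rw@T[:3,:3]).T; C=s["eef_pos"]+Rw@T[:3,3]
    return dict(c,R=R,t=-R@C)
def proj(c,X):
    p=c["R"]@np.asarray(X)+c["t"];x=p[:2]/p[2];k=1+c["k1"]*(x@x)
    return np.array([c["fx"]*x[0]*k+c["cx"],c["fy"]*x[1]*k+c["cy"]])
E
python3 - <<'E'
from h import *
np.set_printoptions(precision=4,suppress=True)
t=manip.camera("top");s=manip.camera("side")
pickle.dump({"top":{k:v for k,v in t.items()},"side":s},open("cams.pkl","wb"))
A=lambda x,y,z:at(t,255+x/6-.4,155+y/6-.4,z)
B=lambda x,y,z:at(t,385+x/8-.4,210+y/8-.4,z)
S=lambda x,y,z:at(s,205+x/4-.4,155+y/4-.4,z)
for n,a,b,z in [("sq",(221,266),(209,395),.084),("rd",(367,258),(231,316),.084),("bar",(516,254),(255,236),.084),
  ("plateL",(210,530),(425,470),.052),("plateR",(563,505),(457,268),.052),("tin",(161,397),(307,428),.096),
  ("deckFL",(115,460),(350,502),.07),("deckFR",(645,430),(398,195),.07)]:
    print(n,A(*a,z),S(*b,z))
print("mains corners")
for p,q in [((75,170),(445,132)),((265,88),(427,65)),((410,462),(635,40)),((222,538),(657,97))]: print(B(*p,.045),S(*q,.045))
print("rocker ctr line",B(248,392,.052),B(310,375,.052))
print(S(552,52,.066))
E
```

```text
sq [0.6373 0.0382 0.084 ] [0.6378 0.0415 0.084 ]
rd [ 0.6395 -0.0308  0.084 ] [ 0.6392 -0.0225  0.084 ]
bar [ 0.6398 -0.1012  0.084 ] [ 0.6396 -0.0917  0.084 ]
plateL [0.5159 0.047  0.052 ] [0.5122 0.0509 0.052 ]
plateR [ 0.5237 -0.1217  0.052 ] [ 0.5192 -0.1157  0.052 ]
tin [0.5736 0.067  0.096 ] [0.5753 0.0685 0.096 ]
deckFL [0.5482 0.0906 0.07  ] [0.5467 0.0961 0.07  ]
deckFR [ 0.5563 -0.1605  0.07  ] [ 0.5629 -0.1566  0.07  ]
mains corners
[ 0.5444 -0.2551  0.045 ] [ 0.5477 -0.2491  0.045 ]
[ 0.5728 -0.3262  0.045 ] [ 0.5705 -0.3157  0.045 ]
[ 0.4351 -0.3727  0.045 ] [ 0.4338 -0.3642  0.045 ]
[ 0.4097 -0.3028  0.045 ] [ 0.4131 -0.3061  0.045 ]
rocker ctr line [ 0.4615 -0.3132  0.052 ] [ 0.467  -0.3361  0.052 ]
[ 0.4858 -0.3167  0.066 ]
```

```bash
cat >> h.py <<'E'
def Rd(yaw):  # tool down: y=-z ; tool x at world angle yaw (deg)
    a=np.radians(yaw);x=np.array([np.cos(a),np.sin(a),0]);y=np.array([0,0,-1.]);return np.stack([x,y,np.cross(x,y)],1)
def go(p,yaw,frm=None):
    s=manip.read_state();P,R=frm if frm else (s["eef_pos"],Ro.from_quat(s["orientation"]).as_matrix())
    d=R.T@(np.array(p)-P)*100;r=Ro.from_matrix(R.T@Rd(yaw)).as_rotvec(degrees=True)
    print("shift cm",d.round(2),"turn",r.round(2))
E
python3 - <<'E'
from h import *
np.set_printoptions(precision=4,suppress=True)
s=manip.read_state();R=Ro.from_quat(s["orientation"]).as_matrix();print(R,s["time"])
for yaw in (0,2.6): go([.455,-.04,.25],yaw);go([.38,.25,.25],yaw)
E
```

```text
[[ 0.9428 -0.0003  0.3333]
 [-0.3333 -0.0009  0.9428]
 [-0.     -1.     -0.001 ]] 0.25
shift cm [ 44.23  -1.87 -46.08] turn [  0.05 -19.47  -0.01]
shift cm [ 27.49  -1.89 -21.23] turn [  0.05 -19.47  -0.01]
shift cm [ 44.23  -1.87 -46.08] turn [  0.05 -22.07  -0.01]
shift cm [ 27.49  -1.89 -21.23] turn [  0.05 -22.07  -0.01]
```

```bash
python3 -m creep '2.5 -0.2 -2 0 -2 0 0; 5.5 -0.4 -4.2 0 -5 0 0; 8.5 -0.6 -6.4 0 -8 0 0; 11.5 -0.8 -8.6 0 -11 0 0; 14.5 -1 -11 0 -14 0 0; 17.5 -1.2 -13 0 -17 0 0; 20.5 -1.4 -15.5 0 -20 0 0; 23 -1.6 -18 0 -22 0 0; 25.5 -1.8 -20.5 0 -22 0 0; 27.5 -1.9 -23 0 -22 0 0' 30; python3 - <<'E'
from h import *
go([.42,-.04,.25],2.6)
E
```

```text
time: 1.08
eef_pos: [0.3755, 0.2319, 0.2506]
orientation: [-0.707, -0.016, 0.015, 0.707]
ft_force: [0.2, 0.1, -0.6]
opening: 0.0003
shift cm [  3.26   0.07 -27.36] turn [-0.   -0.09  0.07]
```

```bash
python3 -m creep '0.3 0 -2.7 0 0 0 0; 0.6 0 -5.4 0 0 0 0; 1 0 -8.2 0 0 0 0; 1.3 0 -11 0 0 0 0; 1.6 0 -13.7 0 0 0 0; 2 0 -16.4 0 0 0 0; 2.3 0 -19.2 0 0 0 0; 2.6 0 -22 0 0 0 0; 3 0 -25 0 0 0 0; 3 0 -27.4 0 0 0 0'; python3 - <<'E'
from h import *
s=manip.read_state();c=manip.camera("wrist");pickle.dump((s,c),open("w1.pkl","wb"));cv2.imwrite("pics/w1.png",c["img"][:,:,::-1]);print(s["eef_pos"])
E
```

```text
time: 1.92
eef_pos: [0.417, -0.0408, 0.2505]
orientation: [0.707, 0.016, -0.015, -0.707]
ft_force: [0.1, 0.5, 0.2]
opening: -0.0001
[ 0.41702931 -0.04082246  0.25049664]
```

View pics/w1.png

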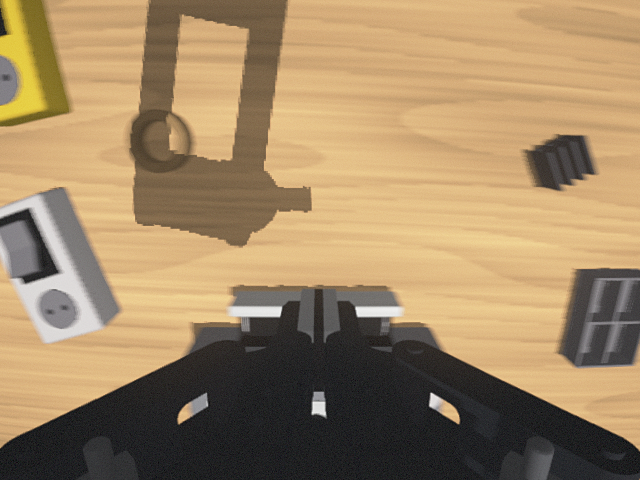

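```bash
python3 - <<'E'
from h import *
np.set_printoptions(precision=4,suppress=True)
s,c=pickle.load(open("w1.pkl","rb"));c=wristcam(s,c)
print(at(c,230,304,.052),at(c,402,304,.052))
print("mains corners",at(c,63,188,.045),at(c,0,205,.045),at(c,106,324,.045),at(c,49,342,.045))
print("tape",at(c,160,141,.024),"heats",at(c,568,155,.036),"bin",at(c,577,270,.03))
print(proj(c,s["eef_pos"]))
m=c["img"]; cv2.imwrite("pics/w1c.png",cv2.resize(m[260:360,170:470],None,fx=2.6,fy=2.6)[:,:,::-1])
cv2.imwrite("pics/w1d.png",cv2.resize(m[170:350,0:130],None,fx=3.3,fy=3.3)[:,:,::-1])
E
```

```text
[ 0.5089 -0.1231  0.052 ] [0.5018 0.0435 0.052 ]
mains corners [ 0.4026 -0.2811  0.045 ] [ 0.4208 -0.3495  0.045 ] [ 0.5417 -0.2545  0.045 ] [ 0.5675 -0.3217  0.045 ]
tape [ 0.3583 -0.1933  0.024 ] heats [0.3527 0.1905 0.036 ] bin [0.4678 0.2297 0.03  ]
[319.6711 312.6334]
```

View pics/w1c.png

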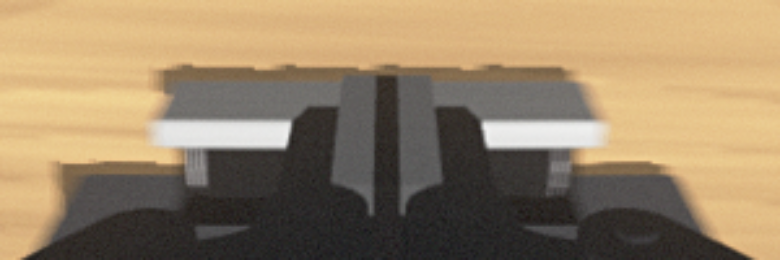

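View pics/w1d.png

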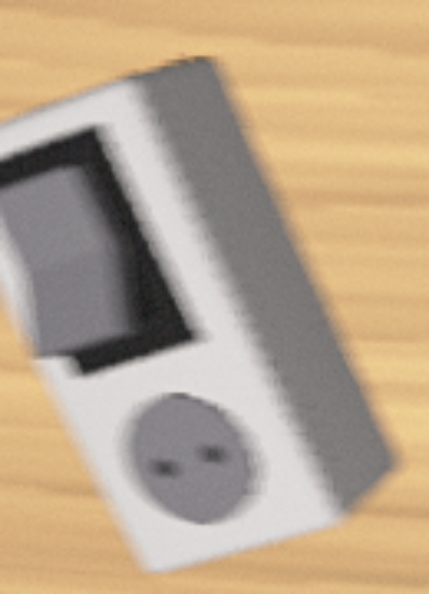

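```bash
python3 -m creep '1.5 1.5 0 0 0 0 0; 3.5 4 0 0 0 0 0; 5 7 0 0 0 0 0; 5.2 10 0 0 0 0 0; 5.2 13 0 0 0 0 0; 5.2 16 0 0 0 0 0; 5.2 19 0 0 0 0 0; 5.2 21 0 0 0 0 0; 5.2 22 0 0 0 0 0; 5.6 22 0 0 0 0 0'
```

```text
time: 2.8
eef_pos: [0.4692, -0.0357, 0.0278]
orientation: [-0.706, -0.013, 0.018, 0.707]
ft_force: [-0.7, -0.3, 0.1]
opening: -0.0001
```

```bash
python3 -m creep '0.6 0 0 0 0 0 0; 1.2 0 0 0 0 0 0; 1.8 0 0 0 0 0 0; 2.4 0 0 0 0 0 0; 3 0 0 0 0 0 0; 3.5 0 0 0 0 0 0; 4 0 0 0 0 0 0; 4.4 0 0 0 0 0 0; 4.8 0 0 0 0 0 0; 5.1 0 0 0 0 0 0'
```

```text
time: 3.63
eef_pos: [0.5235, -0.034, 0.0303]
orientation: [-0.707, -0.016, 0.016, 0.707]
ft_force: [-1.3, -0.3, 0.8]
opening: 0.0001
```

```bash
python3 -m creep '0.1 0 0 0 0 0 0; 0.2 0 0 0 0 0 0; 0.3 0 0 0 0 0 0; 0.4 0 0 0 0 0 0; 0.5 0 0 0 0 0 0; 0.55 0 0 0 0 0 0; 0.6 0 0 0 0 0 0; 0.65 0 0 0 0 0 0; 0.7 0 0 0 0 0 0; 0.7 0 0 0 0 0 0'
```

```text
time: 4.47
eef_pos: [0.5303, -0.0337, 0.0302]
orientation: [-0.707, -0.016, 0.016, 0.707]
ft_force: [-1.8, 0.3, -1.2]
opening: 0.0001
```

```bash
python3 -m creep '0.1 0 0 0 0 0 0; 0.15 0 0 0 0 0 0; 0.2 0 0 0 0 0 0; 0.25 0 0 0 0 0 0; 0.3 0 0 0 0 0 0; 0.35 0 0 0 0 0 0; 0.4 0 0 0 0 0 0; 0.45 0 0 0 0 0 0; 0.5 0 0 0 0 0 0; 0.5 0 0 0 0 0 0'
```

```text
time: 5.3
eef_pos: [0.5316, -0.0336, 0.0302]
orientation: [-0.707, -0.013, 0.018, 0.707]
ft_force: [-9.1, -1.2, 7.5]
opening: -0.0002
```

```bash
python3 -m creep '0.05 0 0 0 0 0 0; 0.1 0 0 0 0 0 0; 0.15 0 0 0 0 0 0; 0.2 0 0 0 0 0 0; 0.2 0 0 0 0 0 0; 0.2 0 0 0 0 0 0; 0.2 0 0 0 0 0 0; 0.2 0 0 0 0 0 0; 0.2 0 0 0 0 0 0; 0.2 0 0 0 0 0 0'; python3 - <<'E'
from h import *
c=manip.camera("side");m=c["img"];cv2.imwrite("pics/s1.png",cv2.resize(m[155:305,205:380],None,fx=4,fy=4,interpolation=cv2.INTER_CUBIC)[:,:,::-1])
E
```

```text
time: 6.13
eef_pos: [0.5315, -0.0335, 0.03]
orientation: [-0.707, -0.012, 0.019, 0.707]
ft_force: [-12.1, -1.8, 9.5]
opening: -0.0002
```

View pics/s1.png

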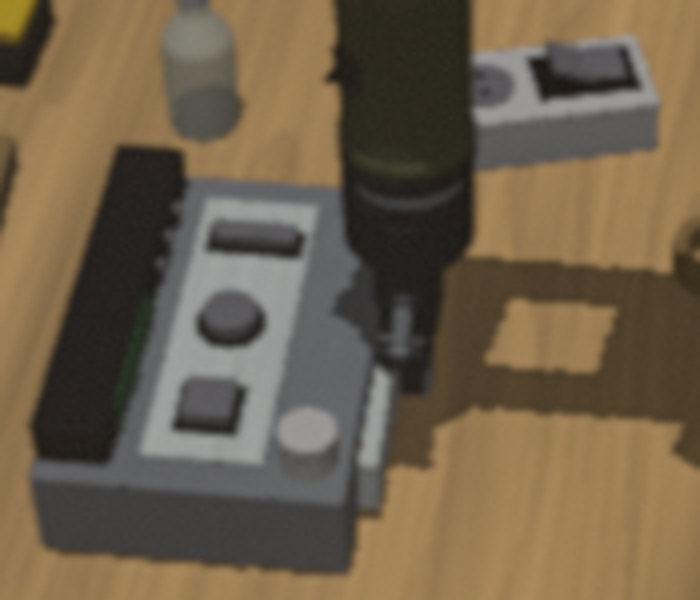

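The tray plate is now flush with the front of the tester, and the force against the stop is 12 N. Next I'll back off, lift, and look at the mains.

```bash
python3 -m creep '-1.5 0 0 0 0 0 0; -3 0 0 0 0 0 0; -3.5 -2.5 0 0 0 0 0; -3.5 -6 0 0 0 0 0; -3.5 -9.5 0 0 0 0 0; -3.5 -13 -2 0 0 0 0; -3 -16.5 -5 0 0 0 0; -2.5 -19 -8.5 0 0 0 0; -2 -20 -12 0 0 0 0; -2 -20 -15.5 0 0 0 0'; python3 - <<'E'
from h import *
s=manip.read_state();c=manip.camera("wrist");pickle.dump((s,c),open("w2.pkl","wb"));cv2.imwrite("pics/w2.png",c["img"][:,:,::-1]);print(s["eef_pos"],s["qvel"].round(3))
E
```

```text
time: 7.02
eef_pos: [0.5291, -0.1925, 0.2358]
orientation: [0.709, 0.021, -0.012, -0.705]
ft_force: [1.1, -0.7, -0.1]
opening: 0.0
[ 0.52910512 -0.19254106  0.23580796] [-0.713  0.243 -0.262  0.005  0.074 -0.698]
```

View pics/w2.png

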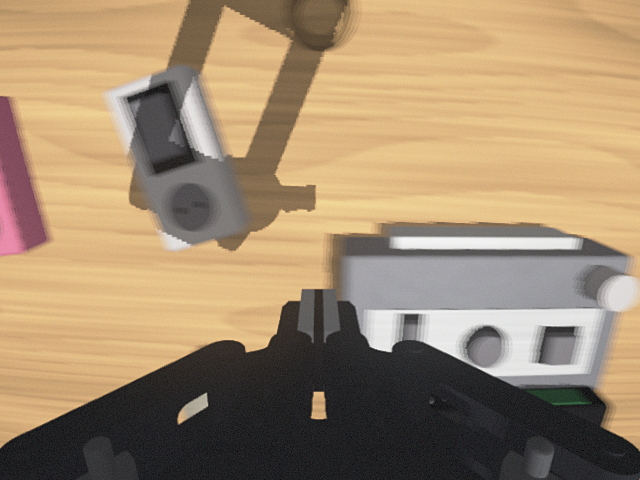

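```bash
python3 - <<'E'
from h import *
manip.camera("top");manip.camera("top")
s=manip.read_state();c=manip.camera("wrist");pickle.dump((s,c),open("w3.pkl","wb"));print(s["eef_pos"],s["qvel"].round(3))
m=c["img"];cv2.imwrite("pics/w3a.png",cv2.resize(m[50:270,70:310],None,fx=2.7,fy=2.7,interpolation=cv2.INTER_CUBIC)[:,:,::-1])
cv2.imwrite("pics/w3b.png",cv2.resize(m[210:420,320:640],None,fx=2.5,fy=2.5,interpolation=cv2.INTER_CUBIC)[:,:,::-1])
E
```

```text
[ 0.52587396 -0.19239949  0.23134305] [ 0.045 -0.007  0.054  0.028  0.019  0.014]
```

View pics/w3a.png

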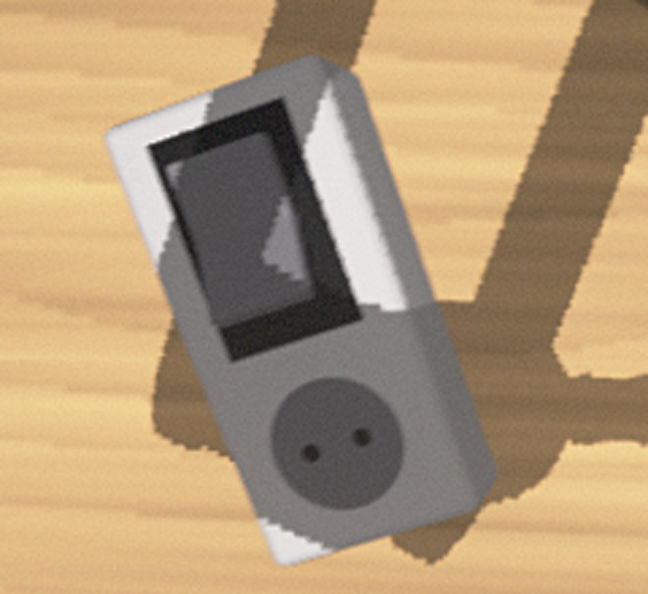

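View pics/w3b.png

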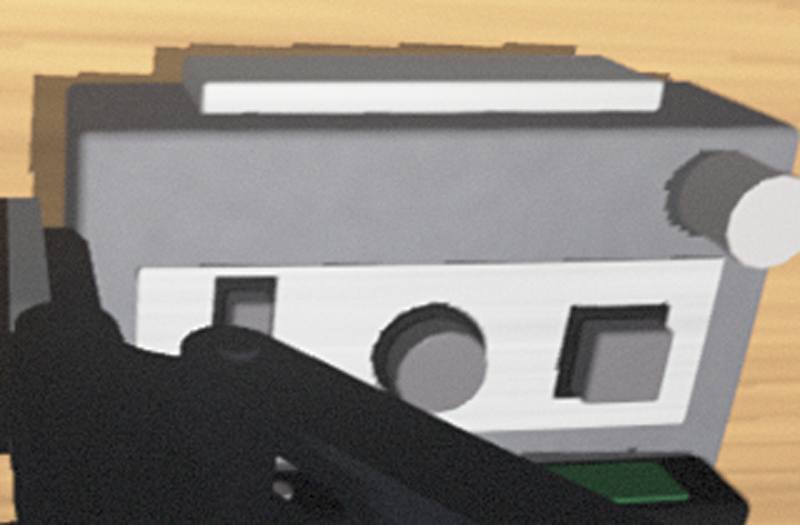

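```bash
python3 - <<'E'
from h import *
np.set_printoptions(precision=4,suppress=True)
s,c=pickle.load(open("w3.pkl","rb"));c=wristcam(s,c)
f=lambda x,y,z:at(c,70+x/2.7-.3,50+y/2.7-.3,z)
g=lambda x,y,z:at(c,320+x/2.5-.3,210+y/2.5-.3,z)
C=[f(107,130,.045),f(318,57,.045),f(482,503,.045),f(283,564,.045)]
print(np.array(C)); print("ctr",np.mean(C,0),[np.linalg.norm(C[i]-C[(i+1)%4]) for i in range(4)])
d=C[2]+C[3]-C[0]-C[1];yaw=np.arctan2(d[1],d[0]);print("yaw",np.degrees(yaw));ct=np.mean(C,0)
x=np.array([np.cos(yaw),np.sin(yaw),0])
print("pivot",ct-.030*x,"pad",ct-.010*x)
print("frame",np.array([f(*p,.046) for p in((148,146),(284,98),(361,318),(232,361))]).mean(0))
print("rd",g(441,372,.084),"sq",g(629,365,.084),"plate",g(200,83,.052),g(662,83,.052))
E
```

```text
[[ 0.4318 -0.37    0.045 ]
 [ 0.41   -0.3032  0.045 ]
 [ 0.5459 -0.2546  0.045 ]
 [ 0.5698 -0.3222  0.045 ]]
ctr [ 0.4894 -0.3125  0.045 ] [np.float64(0.0703671703352491), np.float64(0.144368218338388), np.float64(0.07177779380216052), np.float64(0.14600364180270142)]
yaw 19.389255214122322
pivot [ 0.4611 -0.3225  0.045 ] pad [ 0.4799 -0.3158  0.045 ]
frame [ 0.4618 -0.3242  0.046 ]
rd [ 0.6379 -0.0327  0.084 ] sq [0.6345 0.0372 0.084 ] plate [ 0.545  -0.1214  0.052 ] [0.5384 0.0476 0.052 ]
```

```bash
python3 - <<'E'
from h import *
go([.4785,-.317,.09],19.4)
print(manip.read_state()["time"])
E
```

```text
shift cm [ -5.19  14.05 -12.45] turn [  0.04 -17.01   0.12]
7.2167
```

```bash
python3 -m creep '-1 0 -2 0 -3 0 0; -2 1.5 -5 0 -6 0 0; -3 3 -8 0 -9 0 0; -4 5 -10.5 0 -12 0 0; -5 7.5 -12 0 -15 0 0; -5.2 10 -12.4 0 -17 0 0; -5.2 12 -12.4 0 -17 0 0; -5.2 13.2 -12.4 0 -17 0 0; -5.2 13.7 -12.4 0 -17 0 0; -5.2 13.7 -12.4 0 -17 0 0'; python3 - <<'E'
from h import *
go([.4785,-.317,.06],19.4)
s=manip.read_state();c=manip.camera("side");m=c["img"];cv2.imwrite("pics/s2.png",cv2.resize(m[100:240,280:420],None,fx=4,fy=4,interpolation=cv2.INTER_CUBIC)[:,:,::-1])
E
```

```text
time: 8.05
eef_pos: [0.4771, -0.3134, 0.0917]
orientation: [-0.696, -0.12, 0.121, 0.698]
ft_force: [-0.1, 0.3, 1.0]
opening: -0.0003
shift cm [ 0.02  3.17 -0.39] turn [-0.18  0.2  -0.09]
```

View pics/s2.png

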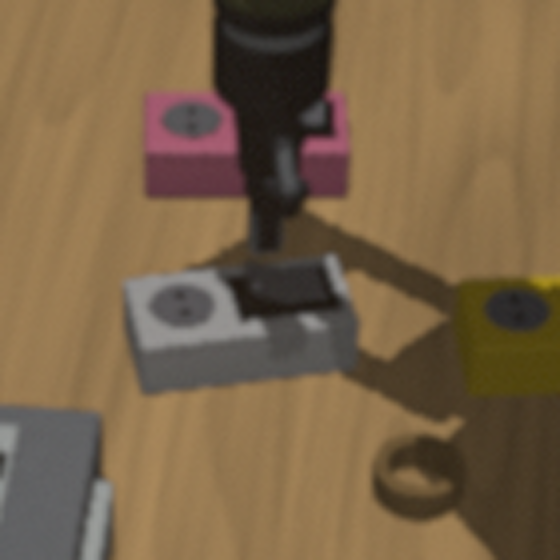

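```bash
python3 -m creep '0 0.5 -0.2 0 0 0 0; 0 1.2 -0.2 0 0 0 0; 0 1.8 -0.2 0 0 0 0; 0 2.2 -0.2 0 0 0 0; 0 2.5 -0.2 0 0 0 0; 0 2.7 -0.2 0 0 0 0; 0 2.9 -0.2 0 0 0 0; 0 3.1 -0.2 0 0 0 0; 0 3.2 -0.2 0 0 0 0; 0 3.3 -0.2 0 0 0 0'
```

```text
time: 8.93
eef_pos: [0.4792, -0.3175, 0.0608]
orientation: [0.697, 0.12, -0.119, -0.696]
ft_force: [1.8, 1.2, 3.2]
opening: -0.0
```

Contact, and the rocker is moving (about 3 N). I'll continue in small steps.

```bash
python3 -m creep '0 0.1 0 0 0 0 0; 0 0.2 0 0 0 0 0; 0 0.3 0 0 0 0 0; 0 0.35 0 0 0 0 0; 0 0.4 0 0 0 0 0; 0 0.45 0 0 0 0 0; 0 0.5 0 0 0 0 0; 0 0.55 0 0 0 0 0; 0 0.6 0 0 0 0 0; 0 0.6 0 0 0 0 0'
```

```text
time: 9.77
eef_pos: [0.4785, -0.3175, 0.055]
orientation: [0.697, 0.12, -0.12, -0.697]
ft_force: [1.3, -0.8, 7.6]
opening: 0.0001
```

```bash
python3 -m creep '0 0.05 0 0 0 0 0; 0 0.1 0 0 0 0 0; 0 0.15 0 0 0 0 0; 0 0.2 0 0 0 0 0; 0 0.2 0 0 0 0 0; 0 0.2 0 0 0 0 0; 0 0.2 0 0 0 0 0; 0 0.2 0 0 0 0 0; 0 0.2 0 0 0 0 0; 0 0.2 0 0 0 0 0'
```

```text
time: 10.6
eef_pos: [0.4786, -0.3176, 0.0548]
orientation: [0.697, 0.12, -0.12, -0.696]
ft_force: [-1.7, 2.6, 19.3]
opening: 0.0001
```

It is at its stop (19 N, z = 0.055). I'll lift straight up and check.

```bash
python3 -m creep '0 -1 0 0 0 0 0; 0 -3 0 0 0 0 0; 0 -6 0 0 0 0 0; 0 -9 0 0 0 0 0; 0 -12 0 0 0 0 0; 2 -14 3 0 3 0 0; 3 -15 6 0 6 0 0; 4 -15 9 0 9 0 0; 5 -15 12 0 12 0 0; 6 -15 14 0 16 0 0'; python3 - <<'E'
from h import *
manip.camera("top");manip.camera("side");s=manip.read_state();c=manip.camera("wrist");m=c["img"];cv2.imwrite("pics/w4.png",m[:,:,::-1]);pickle.dump((s,c),open("w4.pkl","wb"))
print(s["eef_pos"]); go([.637,.0395,.13],2.6)
c=manip.camera("side");m=c["img"];cv2.imwrite("pics/s4.png",cv2.resize(m[100:240,280:420],None,fx=4,fy=4,interpolation=cv2.INTER_CUBIC)[:,:,::-1])
E
```

```text
time: 11.43
eef_pos: [0.4854, -0.1624, 0.2018]
orientation: [-0.706, -0.02, 0.022, 0.707]
ft_force: [-0.8, 0.1, -0.3]
opening: -0.0001
[ 0.48606792 -0.16159655  0.20165149]
shift cm [16.34  7.15 19.27] turn [-0.04  1.13 -0.16]
```

View pics/w4.png

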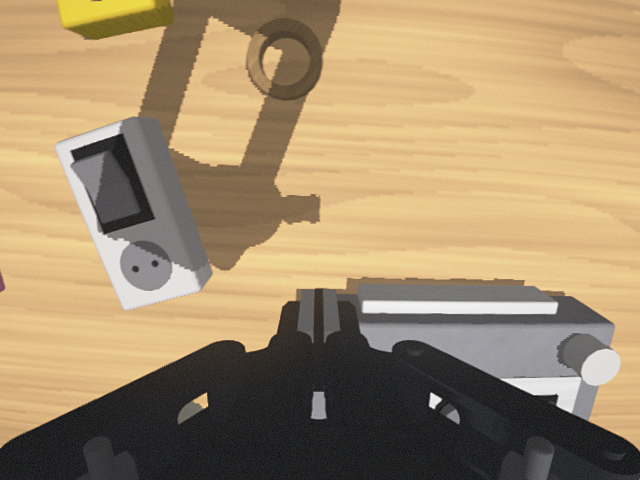

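View pics/s4.png

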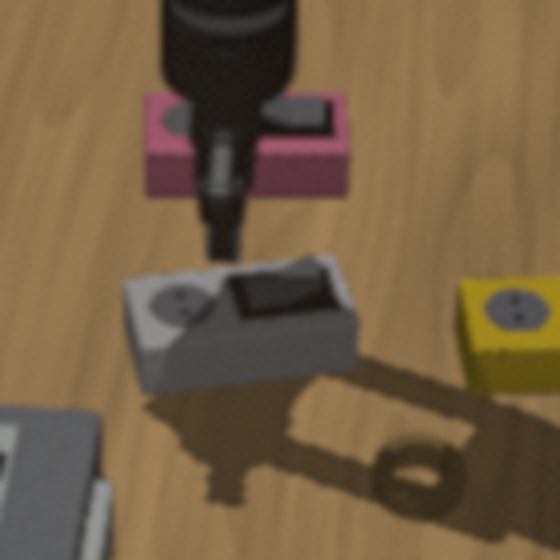

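The rocker's far half is down and its near half is raised, so the mains is on. Next is the square key.

```bash
python3 -m creep '2 0 2 0 0 0 0; 4 0 4.5 0 0 0 0; 6 0 7 0 0 0 0; 8 0.3 9.5 0 0 0 0; 10 0.6 12 0 0 0 0; 12 1 14.5 0 0 0 0; 14 2 17 0 1 0 0; 16 4 19 0 1 0 0; 16.3 6 19.3 0 1 0 0; 16.3 7 19.3 0 1 0 0'; python3 - <<'E'
from h import *
np.set_printoptions(precision=4,suppress=True)
manip.camera("top")
c=manip.camera("side");go([.637,.0395,.09],2.6);print(manip.read_state()["eef_pos"]);m=c["img"];cv2.imwrite("pics/s5.png",cv2.resize(m[155:305,205:380],None,fx=4,fy=4,interpolation=cv2.INTER_CUBIC)[:,:,::-1])
s=manip.read_state()
print([(n,(proj(c,p)-[205,155])*4) for n,p in(("tcp",s["eef_pos"]),("sq",[.637,.0395,.084]))])
E
```

```text
time: 12.47
eef_pos: [0.6389, 0.0376, 0.129]
orientation: [0.707, 0.015, -0.018, -0.707]
ft_force: [-0.2, -0.8, -0.9]
opening: 0.0002
shift cm [0.09 3.91 0.34] turn [ 0.03 -0.07 -0.42]
[0.6365 0.0361 0.1291]
[('tcp', array([206.1602, 331.4375])), ('sq', array([209.5883, 391.0405]))]
```

View pics/s5.png

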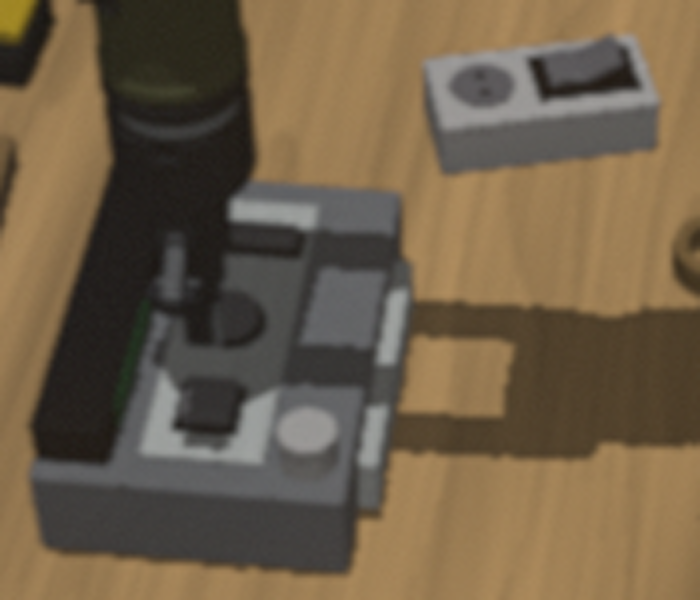

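```bash
python3 -m creep '0 0.6 0.1 0 0 0 0; 0 1.4 0.2 0 0 0 0; 0 2.4 0.3 0 0 0 0; 0 3.2 0.3 0 0 0 0; 0 3.8 0.3 0 0 0 0; 0 4.1 0.3 0 0 0 0; 0 4.3 0.3 0 0 0 0; 0 4.4 0.3 0 0 0 0; 0 4.5 0.3 0 0 0 0; 0 4.6 0.3 0 0 0 0'
```

```text
time: 13.4
eef_pos: [0.6391, 0.0405, 0.0866]
orientation: [0.707, 0.016, -0.015, -0.707]
ft_force: [0.0, 0.6, 0.3]
opening: 0.0001
```

```bash
python3 -m creep '0 0.1 0 0 0 0 0; 0 0.2 0 0 0 0 0; 0 0.3 0 0 0 0 0; 0 0.4 0 0 0 0 0; 0 0.45 0 0 0 0 0; 0 0.5 0 0 0 0 0; 0 0.55 0 0 0 0 0; 0 0.6 0 0 0 0 0; 0 0.65 0 0 0 0 0; 0 0.65 0 0 0 0 0'
```

```text
time: 14.23
eef_pos: [0.6389, 0.0405, 0.0798]
orientation: [-0.707, -0.016, 0.015, 0.707]
ft_force: [0.1, -0.4, 1.9]
opening: -0.0002
```

```bash
python3 -m creep '0 0.1 0 0 0 0 0; 0 0.15 0 0 0 0 0; 0 0.2 0 0 0 0 0; 0 0.25 0 0 0 0 0; 0 0.3 0 0 0 0 0; 0 0.35 0 0 0 0 0; 0 0.4 0 0 0 0 0; 0 0.4 0 0 0 0 0; 0 0.4 0 0 0 0 0; 0 0.4 0 0 0 0 0'
```

```text
time: 15.07
eef_pos: [0.639, 0.0405, 0.078]
orientation: [0.707, 0.016, -0.015, -0.707]
ft_force: [-3.3, -0.3, 14.3]
opening: 0.0003
```

The square key is fully down (z = 0.078, 14 N). Next I'll lift and move over to the round key.

```bash
python3 -m creep '0 -0.8 0 0 0 0 0; 0 -2 0 0 0 0 0; 0 -3.2 -0.5 0 0 0 0; -0.1 -4 -2 0 0 0 0; -0.2 -4 -3.8 0 0 0 0; -0.2 -4 -5.5 0 0 0 0; -0.2 -4 -6.7 0 0 0 0; -0.2 -4 -7 0 0 0 0; -0.2 -4 -7 0 0 0 0; -0.2 -4 -7 0 0 0 0'; python3 - <<'E'
from h import *
s=manip.read_state();print(s["eef_pos"])
for n in("side","top"):
  c=manip.camera(n);m=c["img"]
  m=m[155:305,205:380] if n=="side" else m[155:255,255:375]
  cv2.imwrite(f"pics/{n}6.png",cv2.resize(m,None,fx=4.5,fy=4.5,interpolation=cv2.INTER_CUBIC)[:,:,::-1][:600])
  print(((proj(c,[.6385,-.030,.084])-([205,155] if n=="side" else [255,155]))*4.5))
go([.6385,-.030,.09],2.6)
E
```

```text
time: 15.9
eef_pos: [0.6396, -0.0298, 0.1157]
orientation: [-0.707, -0.015, 0.015, 0.707]
ft_force: [0.3, -0.2, -0.5]
opening: 0.0003
[ 0.63964885 -0.02980618  0.11570279]
[262.42052685 343.76099036]
[272.26354481 193.24555101]
shift cm [-0.11  2.56 -0.1 ] turn [-0.03 -0.05 -0.03]
```

View pics/side6.png

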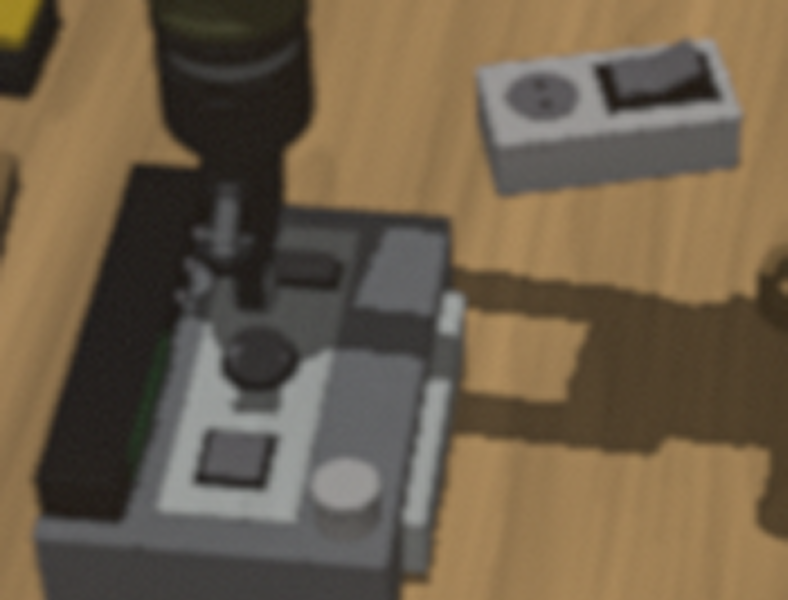

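The square key sits low and stays latched. I'll press the round key now.

```bash
python3 -m creep '0 0.6 0 0 0 0 0; 0 1.4 0 0 0 0 0; 0 2.1 0 0 0 0 0; 0 2.5 0 0 0 0 0; 0 2.8 0 0 0 0 0; 0 3 0 0 0 0 0; 0 3.2 0 0 0 0 0; 0 3.4 0 0 0 0 0; 0 3.6 0 0 0 0 0; 0 3.7 0 0 0 0 0'
```

```text
time: 16.83
eef_pos: [0.6397, -0.0295, 0.0791]
orientation: [-0.707, -0.016, 0.016, 0.707]
ft_force: [-1.5, -0.1, 3.8]
opening: -0.0002
```

```bash
python3 -m creep '0 0.05 0 0 0 0 0; 0 0.1 0 0 0 0 0; 0 0.15 0 0 0 0 0; 0 0.2 0 0 0 0 0; 0 0.25 0 0 0 0 0; 0 0.3 0 0 0 0 0; 0 0.35 0 0 0 0 0; 0 0.4 0 0 0 0 0; 0 0.4 0 0 0 0 0; 0 0.4 0 0 0 0 0'
```

```text
time: 17.67
eef_pos: [0.6397, -0.0295, 0.0778]
orientation: [0.707, 0.016, -0.015, -0.707]
ft_force: [-6.2, 1.9, 18.5]
opening: 0.0001
```

```bash
python3 - <<'E'
from h import *
for n in("side","top"):
  c=manip.camera(n);m=c["img"]
  m=m[100:330,200:420] if n=="side" else m[130:320,130:450]
  cv2.imwrite(f"pics/{n}7.png",cv2.resize(m,None,fx=2.5,fy=2.5,interpolation=cv2.INTER_CUBIC)[:,:,::-1])
s=manip.read_state();print(s["time"],s["eef_pos"],s["ft_force"])
E
```

```text
17.7667 [ 0.63976899 -0.02948006  0.077784  ] [-5.89941684  1.63748553 19.54045116]
```

View pics/side7.png

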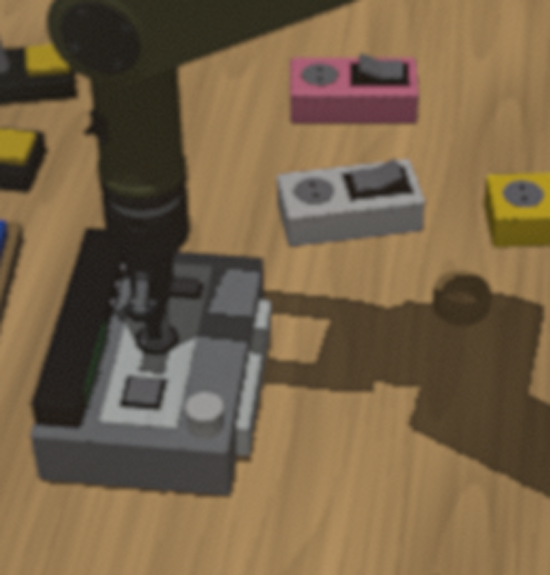

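View pics/top7.png

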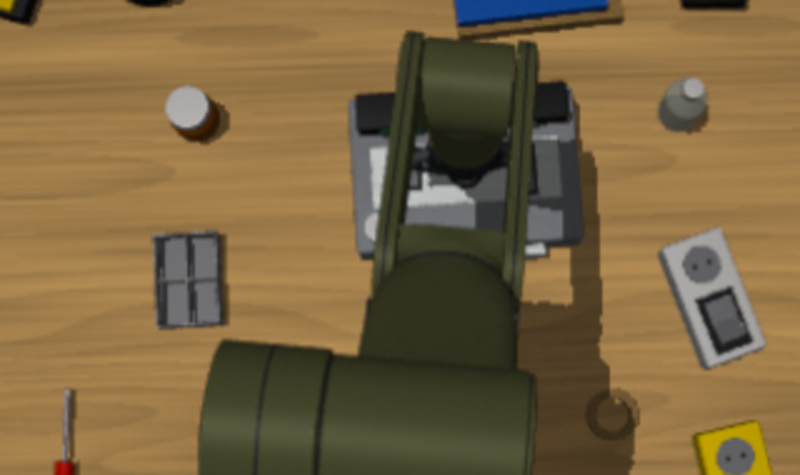

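The pictures show the tray home, the rocker on, the square key low and the fingertip on the round key, with the bar key clear. Nothing loose that I can see has moved.

```bash
python3 -c "
from workcell import manip
print(manip.hand_in())"
```

```text
the job is handed in; nothing more can be done
None
```

I carried out all four steps in the order asked, with the fingers closed and nothing picked up. I handed in at about 17.8 s with the round key still held down.

| Step | Position at the end | Force at the stop | Camera check |
|---|---|---|---|
| Tray | fingertip x stopped changing at 0.5315 m | 12 N | plate flush with the tester's front |
| Rocker | fingertip height 54.8 mm | 19 N | far half down, near half raised |
| Square key | fingertip height 78.0 mm | 14 N | sits low and stayed there after I lifted off |
| Round key | fingertip height 77.8 mm, still held | about 19.5 N | fingertip on the cap at hand-in |

- **Left alone:** The long bar key was never touched. In the last pictures the tin, bin, tape, bottle, jar and the visible part of the driver are where they started. The heatsink was hidden by the arm, but nothing went near it.
- **Disagreement:** The side and top cameras differed by up to about 10 mm on the keys' left-right position. I took values in between, guided by the wrist camera, and both presses landed well inside the caps. No check failed.

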